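# Lap two solar slats on the tilted test rig with the array isolated

### The job

Push the red isolator knob fully in before you handle the slats, so that the array is dead. Then lay the blue cell slat and, above it, the plain grey blank slat across the sloping deck of the solar rig, gently and without shoving the rig, each released flat and centred between the side reflectors, with its upper edge along its red line and its lower edge lapped over the slat below so that 44 mm of that one still shows. Last, pull the knob straight out to its stop to bring the array back on; leave the other things on the bench where they lie.

Things in the scene. Friction and masses are not known exactly. Their poses are not given: they have to be found in the camera images.
- cell_c (a point): Centre (half-way up) of the loose cell slat, a glass-faced rigid strip 180 x 64 x 7 mm, about 150 g, dark blue with silver bars. x along the length, y across the width, z out of the face; either long edge may go uppermost. Goes on course 2. At the start one slat (it varies which) lies flat on the open bench at the right, the other flat on the bench, pushed lengthwise under the riser.
- blank_c (a point): Centre (half-way up) of the loose plain dark grey blank slat; size, mass and axes as the cell slat. Goes on course 3, the top one. Whichever slat starts under the riser has only its last 58 to 72 mm sticking out of the front, towards the robot: it can be taken there by its end, drawn out lengthwise, set down and taken again at its middle.
- course2 (a point): Where the centre of the cell slat must finally lie. Frame of the laid slat: x up the slope, y across (along the slat's length), z out of its face. A laid slat is pitched 15 deg, 9 deg flatter than the 24 deg deck: its upper edge rests on the deck, its lower 20 mm flat on the slat below. Nothing clips it: friction holds it.
- course3 (a point): Where the centre of the blank slat must finally lie; same frame as course 2, which is 44 mm lower down the slope and 7 mm nearer the deck in that frame.
- line2 (a point): Middle of the lower red line on the plywood deck, for the cell slat's upper edge. x up the 24 deg deck, y along the line, z out of the deck. The deck is 195 mm long up the slope (low edge 115 mm below this line, 35 mm above the bench, roughly facing the robot; high edge 114 mm above the bench). Course 1, a blue slat, is fixed at the bottom. The rig is fixed.
- line3 (a point): Middle of the upper red line, for the blank slat's upper edge, 44.5 mm farther up than line 2 and 36 mm below the deck's high edge; same axes. Along both sides of the deck upright aluminium reflectors 4 mm thick, their inner faces 99 mm from the middle, rise 90 mm out of it: a slat has 9 mm clearance at each end, and a gripper fits in only near the slat's middle.
- riser_front (a point): Middle of the front edge (nearest the robot), at the top face, 80 mm above the bench, of the grey steel bench riser. x points back into the riser, y along the edge. The riser is 220 mm wide and 200 mm deep, open at the front and back with 6 mm side plates and 75 mm headroom; a power supply on it, set back 27 mm, reaches up to 170 mm above the bench. Fixed.
- knob_head (a point): Centre of the red round head (30 mm across, 21 mm high, flat top 10 mm above this point and underside 11 mm below it) of the isolator's upright push-pull knob, on an 11 mm stem. z is its pull axis, straight up. The grey box below is fixed, 70 x 70 mm and 55 mm high; its top lies 24 mm below this point when the knob is in, 38 mm when out.
- knob (a joint): Travel of the isolator knob in m: 0 fully in (off), 0.014 fully out at its stop (on). It starts out, takes about 6 N to move and stays where it is left.
- spanner_c (a point): Bystander: open-ended spanner 160 mm long (x along it), lying between the riser and the rig.
- heatsink_c (a point): Bystander: centre of a black finned attenuator 50 x 36 x 34 mm (x along the 50).
- module_c (a point): Bystander: centre of a blue radio module 100 x 60 x 30 mm (x along the 100), behind the rig.
- meter_c (a point): Bystander: centre of a yellow hand multimeter 150 x 75 x 35 mm (x along the 150).
- spool_c (a point): Bystander: centre of a grey solder spool standing on end, 56 mm across, 45 mm high.
- driver_grip (a point): Bystander: handle of a screwdriver 170 mm long lying at the right, x along it to the tip.
- busbar_c (a point): Bystander: centre of a copper bar 90 x 14 x 10 mm (x along the 90), between the riser's lane and the rig.
There are look-alikes about, which are no part of the job. Leave any purple look-alike of the part that bears cell_c alone.

How it is judged:
On the way, in this order (a step that is already met when the one before it is completed fails the run):
1. the isolator knob is pushed fully in (within 3 mm) (value of joint knob below 0.003 m), for 0.2 s.
2. the cell slat is laid and released on course 2, with the knob still in (x of cell_c in the frame of course2 between -0.006 and 0.006 m and y of cell_c in the frame of course2 between -0.009 and 0.009 m and z of cell_c in the frame of course2 between -0.004 and 0.004 m and angle between the x axis of cell_c and the y axis of course2, either way round below 0.06 rad and angle between the z axis of cell_c and the z axis of course2, either way round below 0.07 rad and angle between cell_c's own z axis and vertical below 0.6 rad and contact force between the fingers and cell below 0.05 N and linear speed of cell below 0.02 m/s and value of joint knob below 0.003 m), for 0.3 s.
3. the blank slat is laid and released on course 3 above it, with the knob still in (x of blank_c in the frame of course3 between -0.006 and 0.006 m and y of blank_c in the frame of course3 between -0.009 and 0.009 m and z of blank_c in the frame of course3 between -0.004 and 0.004 m and angle between the x axis of blank_c and the y axis of course3, either way round below 0.06 rad and angle between the z axis of blank_c and the z axis of course3, either way round below 0.07 rad and angle between each of blank_c, cell_c's own z axis and vertical below 0.6 rad and contact force between the fingers and blank below 0.05 N and linear speed of blank below 0.02 m/s and x of cell_c in the frame of course2 between -0.006 and 0.006 m and y of cell_c in the frame of course2 between -0.009 and 0.009 m and z of cell_c in the frame of course2 between -0.004 and 0.004 m and angle between the x axis of cell_c and the y axis of course2, either way round below 0.06 rad and angle between the z axis of cell_c and the z axis of course2, either way round below 0.07 rad and value of joint knob below 0.003 m), for 0.3 s.
At the end, for the whole second after the job is handed in: Cell slat on course 2, blank on course 3: each within 6 mm along the slope of its place (upper edge on its line), 9 mm across, 4 mm out of plane, parallel to the line within 0.06 rad, flat within 0.07 rad, face up, released, at rest; knob out at least 10.5 of its 14 mm (x of cell_c in the frame of course2 between -0.006 and 0.006 m and y of cell_c in the frame of course2 between -0.009 and 0.009 m and z of cell_c in the frame of course2 between -0.004 and 0.004 m and angle between the x axis of cell_c and the y axis of course2, either way round below 0.06 rad and angle between the z axis of cell_c and the z axis of course2, either way round below 0.07 rad and angle between each of cell_c, blank_c's own z axis and vertical below 0.6 rad and x of blank_c in the frame of course3 between -0.006 and 0.006 m and y of blank_c in the frame of course3 between -0.009 and 0.009 m and z of blank_c in the frame of course3 between -0.004 and 0.004 m and angle between the x axis of blank_c and the y axis of course3, either way round below 0.06 rad and angle between the z axis of blank_c and the z axis of course3, either way round below 0.07 rad and contact force between the fingers and cell below 0.05 N and linear speed of each of cell, blank below 0.02 m/s and contact force between the fingers and blank below 0.05 N and value of joint knob above 0.0105 m); the robot touches nothing.
It fails at once if the cell slat is moved more than 30 mm from its start while the knob is out (over 6 mm) and it is not laid (value of joint knob above 0.006 m and distance of cell_c from where it was at the start of the episode above 0.03 m and not (x of cell_c in the frame of course2 between -0.006 and 0.006 m and y of cell_c in the frame of course2 between -0.009 and 0.009 m and z of cell_c in the frame of course2 between -0.004 and 0.004 m and angle between the x axis of cell_c and the y axis of course2, either way round below 0.06 rad and angle between the z axis of cell_c and the z axis of course2, either way round below 0.07 rad and angle between cell_c's own z axis and vertical below 0.6 rad)).
It fails at once if the blank slat is moved more than 30 mm from its start while the knob is out (over 6 mm) and it is not laid (value of joint knob above 0.006 m and distance of blank_c from where it was at the start of the episode above 0.03 m and not (x of blank_c in the frame of course3 between -0.006 and 0.006 m and y of blank_c in the frame of course3 between -0.009 and 0.009 m and z of blank_c in the frame of course3 between -0.004 and 0.004 m and angle between the x axis of blank_c and the y axis of course3, either way round below 0.06 rad and angle between the z axis of blank_c and the z axis of course3, either way round below 0.07 rad and angle between blank_c's own z axis and vertical below 0.6 rad)).
It fails at once if a slat is struck or pressed against the rig with more than 60 N (contact force between any of cell, blank and rig above 60 N).
It fails at once if the arm or gripper shoves the rig with more than 40 N (contact force between any of the arm, the fingers and rig above 40 N).
It fails at once if a bystander is shifted by more than 30 mm (distance of any of spanner_c, heatsink_c, module_c, meter_c, spool_c, driver_grip, busbar_c from where it was at the start of the episode above 0.03 m).
It also fails if it takes over 72 s, if anything falls off the work surface, if the arm or the gripper's body presses on something with over 40 N, if the wrist force passes 120 N, or if a joint passes its speed limit or range.

### The arm

A 6-joint arm with a two-finger parallel gripper is mounted at the origin on the work surface. World frame = base frame: x ahead of the robot, y to its left, z up, the work surface at z = 0. Lengths are in m, angles in rad, forces in N, time in s.
With the tool pointing down it reaches from about 0.25 to 0.85 m from the base axis. Payload 12.5 kg.
Tool frame: the origin (TCP) lies on the centre line of the jaws, within the pads' length; the fingertips stand 8 mm ahead of it and the grasp point (between the pads) lies 11 mm behind it (bot.tips_ahead is the z of the fingertips in the tool frame, in m); z points along the fingers, y is the line along which they close (so a half turn about z gives the same grasp; the last joint's range is limited). The gripper opens to 93 mm and grips with 3 to 60 N. Pads are 15 mm wide; open, the fingers measure 128 mm over their backs; the gripper's body (75 mm by 188 mm) begins 65 mm behind the grasp point.
Start: joints at [-1.287, 0.351, 1.652, -0, 1.139, -0.085], TCP at [0.198, -0.513, 0.227] pointing down, gripper open.
Joint ranges: [-2.75, 2.75], [-0.79, 2.1], [0.01, 2.65], [-1.57, 4.71], [0.07, 3.14], [-2.87, 2.87]. Speed limits (rad/s): [2.22, 2.22, 2.79, 3.14, 3.14, 3.14].

### API

Orientations are given as a rotation vector (axis times angle).
In Python, from rig import bot gives the robot as it stands. The module is installed in compiled form; this text tells all that it offers.
- The arm moves only by the tool arm_command, never from a script. Its argument "motion" is a list that holds one entry, the list of rows, each a list of 7 numbers: the finger opening in mm, from 0 to 93, then the shift along the tool's x, y, z in mm, then the turn, a rotation vector about the tool's x, y, z in degrees. A call has 1 to 20 rows; each row shifts and turns the commanded pose from where the row before left it, along the tool's axes as they then stand; what a row does not reach is not made up. A row lasts 1/10 s, in which the tool goes at most 50 mm and 8.59 degrees, less where a joint would pass 70% of its speed; a pose out of reach is approached as far as the arm can. A call with a gripper value outside its range is refused whole. The fingers move at their own pace and stop on an object; the grip force is fixed at half the most. Time passes only in rows, so rows that do not move let the fingers close. It gives the time, the measured TCP pose, the force, the opening and the grip force at its end, in the units of the state.
- bot.observe(): the state, without advancing time (a new reading comes with each control period).
- bot.capture(name): name is "scene" or "top"; returns a dict with "color" (420x560x3 uint8, red, green, blue), "fx", "fy", "cx", "cy" (pixels), "R" (3x3) and "t" (3): a world point X has camera coordinates R X + t. Camera axes: x right, y down, z forward; pixel columns grow to the right and rows downward; lengths in m; the calibration is good to about 2 mm. A picture is of the moment at which its call begins. There is no depth.
- bot.job_done(): hands the job in; it is judged then, once.
The state is a dict: "t": time; "joint_positions": joint angles; "qvel": joint speeds; "tau": joint torques, N m; "ee_pos": TCP position; "ee_rot": TCP orientation; "wrist_force": force on the tool from outside, world axes, zero at the start; "moment": the same for the moment, N m; "finger_gap": finger opening in m; "finger_force": force on a finger pad.
Only numpy, scipy, OpenCV 4.12 (cv2) and the standard library are available. Lean on these libraries where they do the work, as an engineer would, in place of code of your own. Each camera call takes 0.05 s, during which the arm holds its last target. There are 200 camera calls.

## Working session

There is one attempt and no reset: what is moved stays moved. The work goes in short steps, Python scripts to look and compute and a tool call to move; the robot and the scene stay as the last step left them, time stands still between calls to the robot, and variables do not carry over. Pictures are saved under pics/ and viewed, at most 10 in all, crops included, and the job is handed in when it is done.

Besides the shell and the picture viewer there is one more tool, called after "Request:" as name([rows], argument=value, ...), one row to a line, values as JSON. arm_command: Moves the arm, as the interface text tells. Its arguments: {"type":"object","properties":{"motion":{"type":"array","items":{"type":"array","items":{"type":"array","items":{"type":"number"}}}}},"required":["motion"]}

```bash
mkdir -p pics; ls
cat > h.py <<'E'
import numpy as np, cv2, pickle
from scipy.spatial.transform import Rotation as Ro
from rig import bot
def shot(n,tag):
    c=bot.capture(n); cv2.imwrite(f'pics/{tag}.png',cv2.cvtColor(c['color'],cv2.COLOR_RGB2BGR)); pickle.dump(c,open(f'pics/{tag}.pkl','wb')); return c
def load(tag): return pickle.load(open(f'pics/{tag}.pkl','rb'))
def ray(c,u,v):
    d=np.array([(u-c['cx'])/c['fx'],(v-c['cy'])/c['fy'],1]); R=np.array(c['R']); o=-R.T@np.array(c['t']); return o,R.T@d
def onz(c,u,v,z):
    o,d=ray(c,u,v); return o+d*(z-o[2])/d[2]
def onplane(c,u,v,p,n):
    o,d=ray(c,u,v); return o+d*(np.dot(np.array(p)-o,n)/np.dot(d,n))
def proj(c,X):
    q=np.array(c['R'])@np.array(X)+np.array(c['t']); return c['fx']*q[0]/q[2]+c['cx'],c['fy']*q[1]/q[2]+c['cy']
def tri(c1,p1,c2,p2):
    o1,d1=ray(c1,*p1);o2,d2=ray(c2,*p2)
    s=np.linalg.lstsq(np.c_[d1,-d2],o2-o1,rcond=None)[0]; a=o1+d1*s[0];b=o2+d2*s[1]; return (a+b)/2,np.linalg.norm(a-b)
E
python3 - <<'E'
from h import *
for n in('scene','top'):
    c=shot(n,n+'0'); print(n,c['fx'],c['cx'],c['cy'],ray(c,c['cx'],c['cy']))
s=bot.observe(); print(s)
E
```

```text
pics
scene 528.139839713391 278.44796183563085 209.76664834578148 (array([1.06295982, 0.94714411, 0.88212174]), array([-0.38106102, -0.73299311, -0.56348345]))
top 419.9392973290242 272.53446376986534 209.58833740015933 (array([ 0.4101962 , -0.07360215,  1.02625107]), array([ 0.10516673, -0.03267565, -0.99391763]))
{'t': 0.1, 'joint_positions': array([-1.28656724e+00,  3.51187138e-01,  1.65233354e+00, -1.45984411e-05,
        1.13911106e+00, -8.46181859e-02]), 'qvel': array([-0.00012693, -0.00034346, -0.00216821,  0.00118291,  0.00043609,
       -0.0012485 ]), 'tau': array([ 7.29863496e-04, -4.98028958e+01, -2.85705310e+01,  7.00003747e-02,
        2.38880049e-02, -4.11795713e-05]), 'ee_pos': array([ 0.19822582, -0.51272183,  0.22616274]), 'ee_rot': array([-3.08730102e+00, -5.75925263e-01,  1.83289041e-04]), 'wrist_force': array([ 0.46467365, -0.98130794,  0.66623948]), 'moment': array([-0.01952317, -0.01842616, -0.01123322]), 'finger_force': 0.0, 'finger_gap': 0.09255064042520786}
```

View pics/scene0.png

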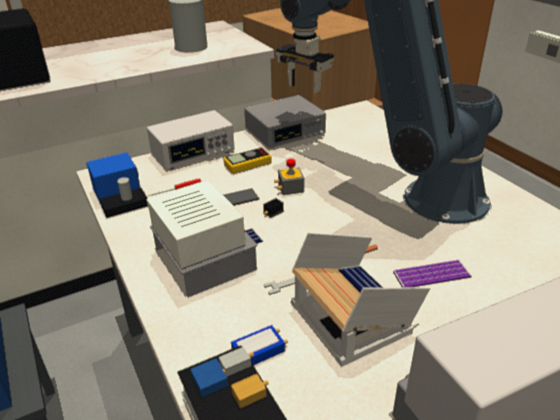

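View pics/top0.png

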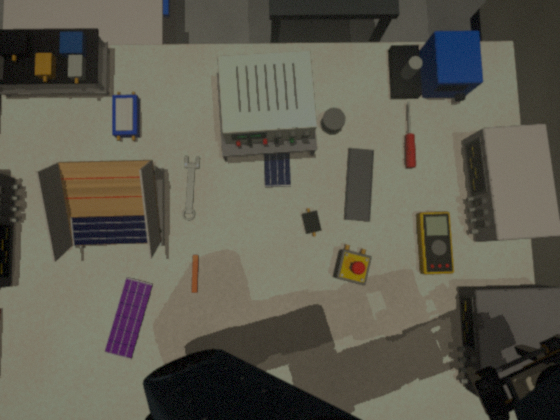

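The top view shows the knob at (357,267), the grey blank at (360,185), the cell's end sticking out of the riser at (277,168), and the rig at (105,205) with the purple decoy at (128,318). Next I measure by masks.

Run:
```python
from h import *
c=load('top0'); s=load('scene0')
bgr=cv2.cvtColor(c['color'],cv2.COLOR_RGB2BGR)
a=cv2.resize(bgr[145:270,35:185],None,fx=4,fy=4,interpolation=cv2.INTER_CUBIC)
b=cv2.resize(bgr[140:290,255:390],None,fx=3,fy=3,interpolation=cv2.INTER_CUBIC)
cv2.imwrite('pics/rig.png',a); 
sb=cv2.cvtColor(s['color'],cv2.COLOR_RGB2BGR)
cv2.imwrite('pics/rigs.png',cv2.resize(sb[150:350,230:430],None,fx=3,fy=3,interpolation=cv2.INTER_CUBIC))
# masks
def blobs(im,roi,lo,hi,amin=15):
    x0,y0,x1,y1=roi; h=cv2.cvtColor(im['color'],cv2.COLOR_RGB2HSV)[y0:y1,x0:x1]
    m=cv2.inRange(h,lo,hi); n,l,st,ce=cv2.connectedComponentsWithStats(m)
    out=[]
    for i in range(1,n):
        if st[i,4]>=amin:
            p=np.argwhere(l==i)[:,::-1].astype(np.float32)+[x0,y0]
            out.append((st[i,4],ce[i]+[x0,y0],cv2.minAreaRect(p.astype(np.float32))))
    return out
print('knob top');[print(b) for b in blobs(c,(335,240,380,290),(0,150,80),(6,255,255))]
print('knob scene');[print(b) for b in blobs(s,(270,150,310,195),(0,150,80),(6,255,255))]
print('blank');r=blobs(c,(335,140,385,230),(0,0,30),(180,90,110),200)
for b in r:
    print(b); P=[onz(c,*q,0.007) for q in cv2.boxPoints(b[2])]; print(np.round(P,4))
print('cell');r=blobs(c,(255,150,300,195),(105,80,20),(135,255,130),30)
for b in r:
    print(b); P=[onz(c,*q,0.007) for q in cv2.boxPoints(b[2])]; print(np.round(P,4))
print('pixel size', cv2.cvtColor(c['color'],cv2.COLOR_RGB2HSV)[185,360],cv2.cvtColor(c['color'],cv2.COLOR_RGB2HSV)[170,277])
```

```text
knob top
(np.int32(113), array([357.66371681, 267.3539823 ]), ((357.5000305175781, 267.5000305175781), (11.31370735168457, 11.31370735168457), 45.0))
knob scene
(np.int32(56), array([290.53571429, 162.39285714]), ((290.5, 163.0), (8.0, 7.0), 90.0))
blank
(np.int32(1960), array([358.58979592, 184.37346939]), ((358.6789855957031, 184.1361846923828), (27.19693374633789, 73.04497528076172), 3.5763344764709473))
[[ 0.4893 -0.2786  0.007 ]
 [ 0.6714 -0.2978  0.007 ]
 [ 0.6659 -0.3659  0.007 ]
 [ 0.4837 -0.3453  0.007 ]]
cell
pixel size [30 31 66] [ 0  0 79]
```

View pics/rig.png

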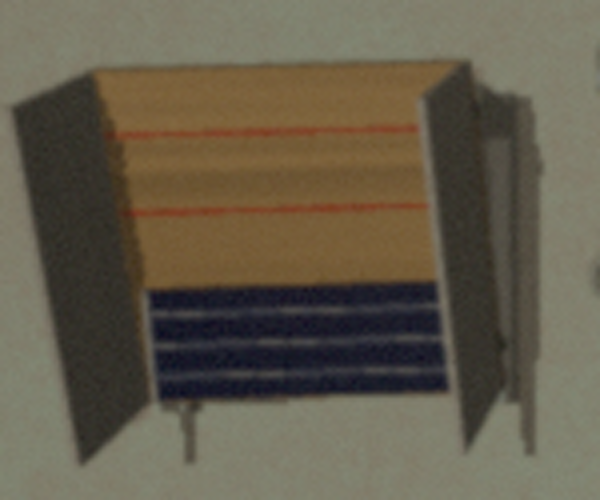

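View pics/rigs.png

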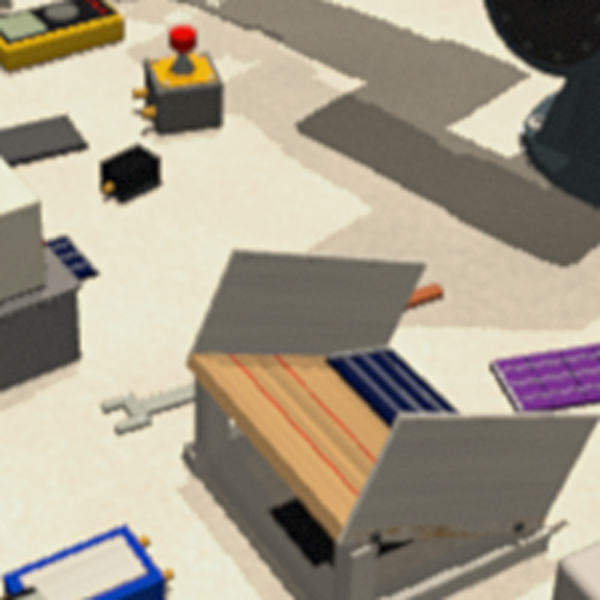

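The crops show both red lines (upper (105,135)–(418,128), lower (118,213)–(428,205) in the 4x crop). Each camera sees a different reflector's base, so the two together give the deck's middle.

Run:
```python
from h import *
c=load('top0'); s=load('scene0')
def redline(im,roi):
    x0,y0,x1,y1=roi; a=im['color'][y0:y1,x0:x1].astype(float)
    w=a[...,0]-1.0*a[...,1]; return w
# top: lines
a=c['color'].astype(float); w=a[...,0]-a[...,1]
for nm,(r0,r1),z in(('L3',(174,182),0.0997),('L2',(193,201),0.0818)):
    P=[]
    for u in range(58,148):
        col=w[r0:r1,u]; bg=np.median(col); k=np.clip(col-bg-8,0,None)
        if k.max()>15: P.append((u,r0+(k*np.arange(r1-r0)).sum()/k.sum()))
    P=np.array(P); f=np.polyfit(P[:,0],P[:,1],1); print(nm,P[0],P[-1],f,np.std(P[:,1]-np.polyval(f,P[:,0])))
    for u in(P[0,0]-.5,P[-1,0]+.5): print(np.round(onz(c,u,np.polyval(f,u),z),4))
# scene: lines, red pixels
h=cv2.cvtColor(s['color'],cv2.COLOR_RGB2HSV); a=s['color'].astype(float); w=a[...,0]-a[...,1]
m=((w>75)&(h[...,1]>120)); m[:260]=0;m[320:]=0;m[:,:295]=0;m[:,365:]=0
n,l,st,ce=cv2.connectedComponentsWithStats(m.astype(np.uint8))
for i in range(1,n):
    if st[i,4]>8:
        p=np.argwhere(l==i)[:,::-1]; print('scene',st[i],p[p[:,1].argmin()],p[p[:,1].argmax()])
        q=p[p[:,1].argmin()]
        for z in(.0818,.0997): print(z,np.round(onz(s,*q,z),4))
# knob
p,e=tri(c,(357.66,267.35),s,(290.54,162.39)); print('knob',p,e, onz(c,357.66,267.35,.103))
# cell
a=c['color'].astype(int); m=((a[...,2]-a[...,0]>12)&(a[...,2]<110)); m[:150]=0;m[195:]=0;m[:,:255]=0;m[:,300:]=0
m=cv2.morphologyEx(m.astype(np.uint8),cv2.MORPH_CLOSE,np.ones((3,3)))
p=np.argwhere(m)[:,::-1].astype(np.float32); r=cv2.minAreaRect(p); print('cell',len(p),r)
print(np.round([onz(c,*q,.007) for q in cv2.boxPoints(r)],4))
# purple/free spanner, busbar rough
for nm,u,v,z in(('busbar',195,274,.01),('spanner',190,190,.005),('heatsink',312,222,.034),('sp bottom',188,217,0),('driver',410,160,.02),('meter',436,242,.035),('spool',332,120,.045),('busbar t',195,255,.01),('b',195,292,.01)): print(nm,np.round(onz(c,u,v,z),3))
```

```text
L3 [ 67.         178.35185185] [138.         176.64583333] [-2.46424926e-02  1.80030652e+02] 0.07173305835615924
[0.5872 0.3485 0.0997]
[0.5882 0.1913 0.0997]
L2 [ 68.        197.6969697] [140.         196.05555556] [-2.57634542e-02  1.99573233e+02] 0.0821290488038613
[0.5465 0.3533 0.0818]
[0.5474 0.1916 0.0818]
scene [322 269  10  10  19] [322 269] [331 278]
0.0818 [0.549  0.1693 0.0818]
0.0997 [0.5605 0.1867 0.0997]
scene [308 270  41  45  86] [308 270] [348 314]
0.0818 [0.5789 0.1565 0.0818]
0.0997 [0.5897 0.1742 0.0997]
scene [333 280  16  17  34] [333 280] [348 296]
0.0818 [0.5476 0.2134 0.0818]
0.0997 [0.5591 0.2298 0.0997]
scene [350 298   5   6  10] [350 298] [354 303]
0.0818 [0.5472 0.2796 0.0818]
0.0997 [0.5587 0.2945 0.0997]
knob [ 0.37542136 -0.28977515  0.09156574] 0.001485545871689141 [ 0.37646362 -0.28753384  0.103     ]
cell 220 ((276.5, 171.5), (23.0, 23.0), 90.0)
[[ 0.6417 -0.0916  0.007 ]
 [ 0.6406 -0.1485  0.007 ]
 [ 0.583  -0.1468  0.007 ]
 [ 0.5841 -0.0902  0.007 ]]
busbar [0.367 0.082 0.01 ]
spanner [0.571 0.093 0.005]
heatsink [ 0.483 -0.199  0.034]
sp bottom [0.505 0.099 0.   ]
driver [ 0.632 -0.449  0.02 ]
meter [ 0.429 -0.494  0.035]
spool [ 0.729 -0.255  0.045]
busbar t [0.412 0.081 0.01 ]
b [0.325 0.082 0.01 ]
```

Run:
```python
from h import *
c=load('top0'); s=load('scene0')
T=lambda x,y:(35+x/4-.4,145+y/4-.4); S=lambda x,y:(230+x/3-.33,150+y/3-.33)
for nm,t,q in(('hi L',T(95,70),S(342,538)),('hi R',T(470,62),S(190,358))):
    print(nm,tri(c,t,s,q), onz(c,*t,.114), onz(s,*q,.114))
for nm,t,z in(('L3 l',T(103,135),.0997),('L2 l',T(119,213),.0818),('slat1 lowL',T(158,402),.047),('slat1 upL',T(148,290),.063)): print(nm,onz(c,*t,z))
for nm,t,z in(('L3 r',S(230,355),.0997),('L2 r',S(274,357),.0818),('sl upR',S(327,358),.065),('sl lowR',S(392,349),.047)): print(nm,onz(s,*t,z))
# colour profiles along lines in top view (R-B)
a=c['color'].astype(int)
for r in(163,165,170,185): print(r,'left',(a[r,52:72,0]-a[r,52:72,2]).tolist(),'right',(a[r,136:158,0]-a[r,136:158,2]).tolist())
```

```text
hi L (array([0.62263133, 0.36460429, 0.10549071]), np.float64(0.00040978651247425003)) [0.62083475 0.36043767 0.114     ] [0.62727883 0.3710873  0.114     ]
hi R (array([0.62224652, 0.16061481, 0.10636308]), np.float64(0.0026611249138793857)) [0.62161758 0.15798635 0.114     ] [0.62551874 0.1691409  0.114     ]
L3 l [0.58758471 0.36186943 0.0997    ]
L2 l [0.54661514 0.36024372 0.0818    ]
slat1 lowL [0.44183636 0.35127158 0.047     ]
slat1 upL [0.50487351 0.3514766  0.063     ]
L3 r [0.58944896 0.16646687 0.0997    ]
L2 r [0.55039402 0.16723669 0.0818    ]
sl upR [0.50417585 0.17225377 0.065     ]
sl lowR [0.44027442 0.17162338 0.047     ]
163 left [19, 22, 18, 18, 21, 23, 40, 55, 60, 60, 60, 60, 57, 59, 59, 58, 57, 60, 62, 62] right [60, 58, 62, 58, 63, 64, 59, 60, 60, 55, 42, 28, 20, 15, 13, 12, 18, 25, 27, 23, 21, 18]
165 left [15, 12, 10, 12, 14, 12, 28, 48, 61, 62, 64, 64, 63, 62, 64, 66, 64, 64, 62, 66] right [61, 59, 63, 61, 64, 62, 55, 52, 40, 23, 15, 15, 11, 11, 8, 13, 22, 21, 19, 20, 17, 21]
170 left [12, 12, 10, 10, 7, 11, 16, 26, 39, 51, 60, 63, 63, 64, 63, 63, 61, 63, 64, 64] right [64, 63, 54, 35, 21, 15, 10, 12, 12, 13, 8, 14, 14, 11, 13, 14, 12, 16, 14, 12, 8, 13]
185 left [11, 7, 10, 13, 9, 12, 14, 11, 12, 19, 32, 35, 40, 42, 53, 61, 63, 67, 63, 65] right [65, 65, 62, 64, 50, 28, 19, 17, 13, 13, 14, 14, 14, 12, 9, 12, 10, 13, 19, 16, 15, 16]
```

```bash
cat >> h.py <<'E'
def Rt(psi,pitch=0,roll=0):
    # tool-down pose: tool x at yaw psi; pitch leans so that the slat normal is tipped (deg about world y, negative = up-slope)
    p=np.radians(psi); x=[np.cos(p),np.sin(p),0]; y=[np.sin(p),-np.cos(p),0]
    return Ro.from_euler('y',-pitch,degrees=True)*Ro.from_matrix(np.c_[x,y,[0,0,-1]])
def plan(pos,R):
    s=bot.observe(); R0=Ro.from_rotvec(s['ee_rot']); d=R0.inv().apply(np.array(pos)-s['ee_pos'])*1e3
    print('shift mm',np.round(d,1),'turn deg',np.round((R0.inv()*R).as_rotvec(degrees=True),2),'shift if turned first',np.round(R.inv().apply(np.array(pos)-s['ee_pos'])*1e3,1))
E
python3 - <<'E'
from h import *
plan([.376,-.289,.125],Rt(21.14));
E
```

```text
shift mm [ 246.5 -144.5  101.3] turn deg [-0.06 -0.   -0.01] shift if turned first [ 246.5 -144.6  101.2]
```

Request:
arm_command([
  [[0, 10, -6, 0, 0, 0, 0], [0, 25, -14.5, 0, 0, 0, 0], [0, 30, -17.5, 0, 0, 0, 0], [0, 35, -20.5, 8, 0, 0, 0], [0, 35, -20.5, 12, 0, 0, 0], [0, 35, -20.5, 16, 0, 0, 0], [0, 30, -17.5, 20, 0, 0, 0], [0, 25, -14.5, 20, 0, 0, 0], [0, 14.5, -8.5, 15, 0, 0, 0], [0, 7, -4.5, 10.3, 0, 0, 0], [0, 0, 0, 0, 0, 0, 0], [0, 0, 0, 0, 0, 0, 0], [0, 0, 0, 0, 0, 0, 0]],
])

```text
t: 1.4
ee_pos: [0.376, -0.2902, 0.1261]
ee_rot: [3.088, 0.574, 0.001]
wrist_force: [1.0, -0.4, 0.4]
finger_gap: 0.0004
finger_force: 0.0
```

Run:
```python
from h import *
c=shot('top','top1'); s=shot('scene','scene1')
plan([.376,-.289,.125],Rt(21.14))
b=lambda c,x0,y0,x1,y1,f:cv2.resize(cv2.cvtColor(c['color'][y0:y1,x0:x1],cv2.COLOR_RGB2BGR),None,fx=f,fy=f,interpolation=cv2.INTER_CUBIC)
A=b(s,255,110,325,200,5);B=b(c,255,145,325,235,5)
cv2.imwrite('pics/a1.png',np.hstack([A,B]))
print([np.round(proj(k,bot.observe()['ee_pos']+[0,0,-.008]),1) for k in(c,s)])
```

```text
shift mm [ 0.4 -1.   0.9] turn deg [ 0.06 -0.03 -0.07] shift if turned first [ 0.4 -1.   0.9]
[array([360.5, 267.7]), array([290. , 154.7])]
```

View pics/a1.png

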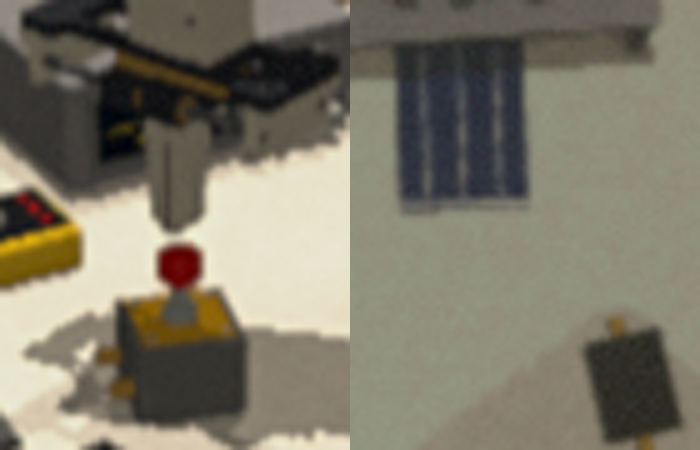

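Fingers are right over the knob; the cell end shows at px u 265–290.6, v ≈186. Press the knob.

Request:
arm_command([
  [[0, 0, -1, 10, 0, 0, 0], [0, 0, 0, 6, 0, 0, 0], [0, 0, 0, 4, 0, 0, 0], [0, 0, 0, 4, 0, 0, 0], [0, 0, 0, 3, 0, 0, 0], [0, 0, 0, 1.5, 0, 0, 0], [0, 0, 0, 0, 0, 0, 0], [0, 0, 0, 0, 0, 0, 0]],
])

```text
t: 2.3
ee_pos: [0.3757, -0.2886, 0.0972]
ee_rot: [3.088, 0.576, -0.0]
wrist_force: [-4.5, 0.8, 13.8]
finger_gap: 0.0005
finger_force: 6.5
```

Run:
```python
from h import *
c=load('top1'); s=load('scene1')
print(bot.observe()['wrist_force'])
for u,v in((264.7,186.1),(290.3,185.5),(264.3,160),(289.5,160)): print(np.round(onz(c,u,v,.007),4))
print('riser front',np.round(onz(c,277,152.6,.08),4))
```

```text
[-4.4890415   0.7757314  13.77091934]
[ 0.5764 -0.0893  0.007 ]
[ 0.5767 -0.1523  0.007 ]
[ 0.6417 -0.0898  0.007 ]
[ 0.6406 -0.1522  0.007 ]
riser front [ 0.6419 -0.1183  0.08  ]
```

Knob in at its stop (tip at 89 mm, 14 N). Now to the cell's end.

Request:
arm_command([
  [[0, 0, 0, -20, 0, 0, 0], [40, 10, -3, -35, 0, 0, 0], [93, 28, -8, -25, 0, 0, 0], [93, 38, -11, 0, 0, 0, 0], [93, 40, -12, 0, 0, 0, 0], [93, 40, -12, 0, 0, 0, 0], [93, 40, -12, 0, 0, 0, 0], [93, 35, -10, 0, 0, 0, 0], [93, 22, -7, 0, 0, 0, 0], [93, 10, -3, 0, 0, 0, 0], [93, 0, 0, 10, 0, 0, 7], [93, 0, 0, 25, 0, 0, 7], [93, 0, 0, 30, 0, 0, 7.1], [93, 0, 0, 20, 0, 0, 0], [93, 0, 0, 0, 0, 0, 0], [93, 0, 0, 0, 0, 0, 0]],
])

```text
t: 3.9
ee_pos: [0.5928, -0.1213, 0.0921]
ee_rot: [-3.142, -0.001, 0.001]
wrist_force: [0.3, -0.3, -0.3]
finger_gap: 0.093
finger_force: 0.0
```

Run:
```python
from h import *
plan([.593,-.121,.010],Rt(0))
```

```text
shift mm [ 0.3 -0.3 82.1] turn deg [-0.    0.02  0.03] shift if turned first [ 0.2 -0.3 82.1]
```

Request:
arm_command([
  [[93, 0, 0, 20, 0, 0, 0], [93, 0, 0, 25, 0, 0, 0], [93, 0, 0, 20, 0, 0, 0], [93, 0, 0, 12, 0, 0, 0], [93, 0, 0, 5, 0, 0, 0], [93, 0, 0, 0, 0, 0, 0], [60, 0, 0, 0, 0, 0, 0], [60, 0, 0, 0, 0, 0, 0], [60, 0, 0, 0, 0, 0, 0], [60, 0, 0, 0, 0, 0, 0], [60, 0, 0, 0, 0, 0, 0], [60, 0, 0, 0, 0, 0, 0]],
])

```text
t: 5.1
ee_pos: [0.5931, -0.1209, 0.0102]
ee_rot: [3.141, 0.001, 0.001]
wrist_force: [-1.1, -0.5, 4.4]
finger_gap: 0.0636
finger_force: 30.0
```

Gripped on the 64 mm width. Draw out, easing to the left of the heatsink.

Request:
arm_command([
  [[60, -4, 0, 0, 0, 0, 0], [60, -9, 0, 0, 0, 0, 0], [60, -12, -2, 0, 0, 0, 0], [60, -12, -4, 0, 0, 0, 0], [60, -12, -4, 0, 0, 0, 0], [60, -12, -4, 0, 0, 0, 0], [60, -12, -4, 0, 0, 0, 0], [60, -12, -4, 0, 0, 0, 0], [60, -12, -4, 0, 0, 0, 0], [60, -12, -4, 0, 0, 0, 0], [60, -10, -3, 0, 0, 0, 0], [60, -5, -2, 0, 0, 0, 0], [60, -1, 0, 0, 0, 0, 0], [60, 0, 0, 0, 0, 0, 0], [76, 0, 0, 0, 0, 0, 0], [76, 0, 0, 0, 0, 0, 0], [76, 0, 0, -1, 0, 0, 0]],
])

```text
t: 6.8
ee_pos: [0.4674, -0.0858, 0.0104]
ee_rot: [-3.141, -0.001, 0.002]
wrist_force: [0.2, -0.7, 0.7]
finger_gap: 0.0759
finger_force: 0.0
```

Run:
```python
from h import *
c=shot('top','top2'); b=cv2.cvtColor(c['color'][140:260,180:340],cv2.COLOR_RGB2BGR)
cv2.imwrite('pics/a2.png',cv2.resize(b,None,fx=4,fy=4,interpolation=cv2.INTER_CUBIC)); print(bot.observe()['ee_pos'],bot.observe()['finger_gap'])
```

```text
[ 0.46759464 -0.08585766  0.01065391] 0.07583505997809249
```

View pics/a2.png

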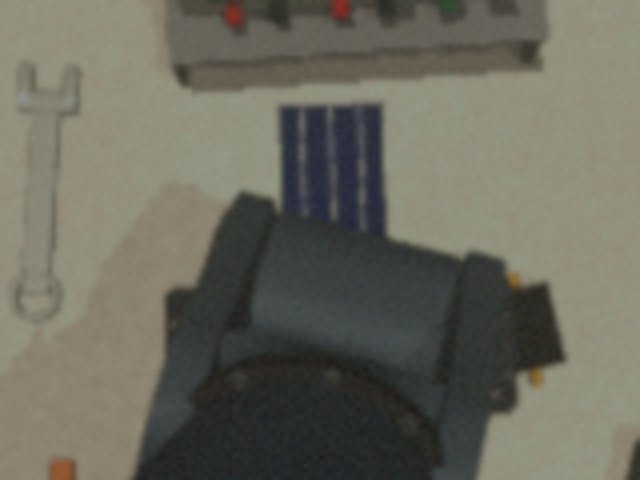

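The cell is fully out (far end at crop row 104, x ≈ 0.629), straight. Slide to its middle, grip and lift.

Request:
arm_command([
  [[76, 8, 0, -0.5, 0, 0, 0], [76, 18, 0, 0, 0, 0, 0], [76, 20, 0, 0, 0, 0, 0], [76, 17, 0, 0, 0, 0, 0], [76, 8, 0, 0, 0, 0, 0], [76, 1, 0, 0, 0, 0, 0], [60, 0, 0, 0, 0, 0, 0], [60, 0, 0, 0, 0, 0, 0], [60, 0, 0, 0, 0, 0, 0], [60, 0, 0, 0, 0, 0, 0], [60, 0, 0, 0, 0, 0, 0], [60, 0, 0, -5, 0, 0, 0], [60, 0, 0, -15, 0, 0, 0], [60, 0, 0, -30, 0, 0, 0], [60, 0, 0, -45, 0, 0, 0], [60, 0, 0, -45, 0, 0, 0], [60, 0, 0, -40, 0, 0, 0], [60, 0, 0, -20, 0, 0, 0], [60, 0, 0, -5, 0, 0, 0]],
])

```text
t: 8.75
ee_pos: [0.5408, -0.0861, 0.22]
ee_rot: [3.14, 0.001, 0.008]
wrist_force: [-0.6, 0.2, -2.1]
finger_gap: 0.063
finger_force: 30.0
```

Run:
```python
from h import *
# course 2/3 targets
for L,nm in(([.548,.2625,.0818],'c2'),([.5885,.2632,.0999],'c3')):
    a=np.radians(15); R=Rt(90.35,15)
    up=np.array([np.cos(a),0,np.sin(a)]); n=np.array([-np.sin(a),0,np.cos(a)])
    ctr=np.array(L)-up*.032+n*.0035     # upper bottom edge rests on deck at line
    tcp=ctr-n*.0035+n*(.003+.008); print(nm,'ctr',ctr.round(4),'tcp',tcp.round(4),'R',R.as_matrix().round(3).tolist())
    plan(tcp+n*.06,R)
print(bot.observe()['ee_pos'],bot.observe()['finger_gap'])
```

```text
c2 ctr [0.5162 0.2625 0.0769] tcp [0.5142 0.2625 0.0841] R [[-0.006, 0.966, 0.259], [1.0, 0.006, 0.0], [-0.002, 0.259, -0.966]]
shift mm [ -42.3 -348.7   77.2] turn deg [-11.53  11.57 -89.77] shift if turned first [348.9 -58.7  64.3]
c3 ctr [0.5567 0.2632 0.095 ] tcp [0.5547 0.2632 0.1022] R [[-0.006, 0.966, 0.259], [1.0, 0.006, 0.0], [-0.002, 0.259, -0.966]]
shift mm [  -1.7 -349.3   59.3] turn deg [-11.53  11.57 -89.77] shift if turned first [349.4 -14.9  57.3]
[ 0.54079719 -0.0860643   0.21996399] 0.06295557844144857
```

Request:
arm_command([
  [[60, 0, 0, -5, 0, 0, -4], [60, 0, 0, -5, 0, 0, -8.5], [60, 0, 0, -5, 0, 0, -8.5], [60, 0, 0, -5, 0, 0, -8.5], [60, 0, 0, -5, 0, 0, -8.5], [60, 0, 0, -5, 0, 0, -8.5], [60, 0, 0, -5, 0, 0, -8.5], [60, 0, 0, -5, 0, 0, -8.5], [60, 0, 0, -5, 0, 0, -8.5], [60, 0, 0, -5, 0, 0, -8.5], [60, 8, 0, 0, 0, 0, -8.5], [60, 25, -3, 0, 0, 0, -0.8], [60, 45, -6, 0, 0, 0, 0], [60, 48, -7, 0, 0, 0, 0], [60, 48, -7, 0, 0, 0, 0], [60, 48, -7, 0, 0, 0, 0], [60, 48, -6, 0, 0, 0, 0], [60, 42, -4, 0, 0, 0, 0], [60, 25, -2, 0, 0, 0, 0], [60, 11, 0, 0, 0, 0, 0]],
])

```text
t: 10.75
ee_pos: [0.4996, 0.264, 0.2655]
ee_rot: [-2.222, -2.22, 0.002]
wrist_force: [0.5, -1.5, -2.0]
finger_gap: 0.063
finger_force: 30.0
```

Request:
arm_command([
  [[60, 0, 0, 0, -3, 0, 0], [60, 0, 0, 0, -4, 0, 0], [60, 0, 0, 0, -4, 0, 0], [60, 0, 0, 0, -4, 0, 0], [60, 0, 0, 0, 0, 0, 0], [60, 0, 0, 0, 0, 0, 0]],
])

```text
t: 11.35
ee_pos: [0.5005, 0.2617, 0.2662]
ee_rot: [2.086, 2.079, 0.271]
wrist_force: [-0.1, 0.1, -1.9]
finger_gap: 0.0635
finger_force: 30.0
```

Run:
```python
from h import *
n=np.array([-np.sin(np.radians(15)),0,np.cos(np.radians(15))])
plan(np.array([.5142,.2625,.0841])+n*.03,Rt(90.35,15)); s=bot.observe(); print(s['ee_pos'],s['finger_gap'],s['joint_positions'].round(2))
```

```text
shift mm [  0.9 -33.6 149.5] turn deg [-0.12  0.07 -0.52] shift if turned first [  1.  -33.9 149.4]
[0.50048165 0.261658   0.26620065] 0.06348783617914602 [ 0.45  0.24  1.73 -0.14  0.95  0.53]
```

Request:
arm_command([
  [[60, 0.9, -10, 5, 0, 0, -0.5], [60, 0, -14, 15, 0, 0, 0], [60, 0, -9.7, 20, 0, 0, 0], [60, 0, 0, 25, 0, 0, 0], [60, 0, 0, 25, 0, 0, 0], [60, 0, 0, 25, 0, 0, 0], [60, 0, 0, 20, 0, 0, 0], [60, 0, 0, 11, 0, 0, 0], [60, 0, 0, 3.5, 0, 0, 0], [60, 0, 0, 0, 0, 0, 0], [60, 0, 0, 0, 0, 0, 0]],
])

```text
t: 12.45
ee_pos: [0.507, 0.263, 0.1141]
ee_rot: [2.075, 2.087, 0.274]
wrist_force: [0.0, 0.2, -1.1]
finger_gap: 0.0636
finger_force: 30.0
```

Run:
```python
from h import *
n=np.array([-np.sin(np.radians(15)),0,np.cos(np.radians(15))])
plan(np.array([.5142,.2625,.0841]),Rt(90.35,15))
c=shot('top','top3'); s=shot('scene','scene3')
b=lambda c,x0,y0,x1,y1,f:cv2.resize(cv2.cvtColor(c['color'][y0:y1,x0:x1],cv2.COLOR_RGB2BGR),None,fx=f,fy=f,interpolation=cv2.INTER_CUBIC)
cv2.imwrite('pics/a3.png',np.hstack([b(c,40,145,180,265,3),b(s,280,215,405,335,3)]))
```

```text
shift mm [-0.5 -0.8 30.8] turn deg [ 0.05  0.02 -0.02] shift if turned first [-0.5 -0.8 30.8]
```

View pics/a3.png

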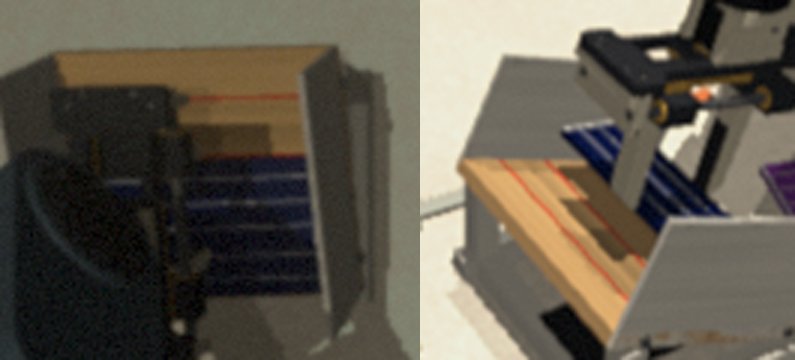

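The slat hangs in the channel, parallel to the lines, clear of both reflectors. I check its end position by the scene ray.

Run:
```python
from h import *
s=load('scene3');c=load('top3')
print('cell far upper corner',onz(s,327.4,257.4,.1185), 'expect x .539 y',.263-.09)
a=c['color'].astype(int)
# upper edge of slat in top view: visible along columns u 105..138
for u in(108,118,128,138):
    print(u,[(int(x[0]-x[1]),int(x[0]-x[2])) for x in a[188:206,u]])
```

```text
cell far upper corner [0.54072779 0.17712677 0.1185    ] expect x .539 y 0.17300000000000001
108 [(11, 27), (11, 23), (12, 26), (12, 25), (13, 30), (11, 26), (10, 31), (15, 27), (20, 30), (22, 30), (10, 21), (3, 5), (0, 0), (-6, -6), (4, 1), (-1, 3), (1, 1), (0, -2)]
118 [(15, 38), (14, 34), (16, 35), (15, 39), (16, 38), (18, 40), (15, 39), (23, 41), (30, 45), (23, 32), (5, 5), (5, -2), (-5, -5), (-5, -6), (6, -2), (-1, -3), (2, 1), (2, 1)]
128 [(14, 36), (16, 35), (16, 37), (16, 36), (19, 39), (14, 36), (15, 40), (20, 43), (26, 40), (14, 11), (3, -10), (2, -15), (-2, -16), (-7, -20), (0, -12), (-1, -9), (0, -10), (2, -8)]
138 [(22, 54), (24, 58), (23, 59), (27, 60), (23, 62), (26, 62), (25, 61), (29, 65), (39, 60), (28, 20), (4, -7), (-3, -17), (-1, -17), (6, -14), (-1, -3), (3, 1), (2, -3), (-6, -18)]
```

Run:
```python
from h import *
c=load('top3'); 
for v in(197.3,197.7,198): print(onz(c,125,v,.1185))
print('edge by robot', .507+.032*.9659-.004*-.2588, 'line',onz(c,125,196.35,.0818))
```

```text
[0.53982395 0.21441995 0.1185    ]
[0.53895263 0.21440957 0.1185    ]
[0.53829925 0.21440178 0.1185    ]
edge by robot 0.538944 line [0.54721854 0.22609024 0.0818    ]
```

Robot and top camera agree within 1 mm (line 2 at x = 0.547). Lower it.

Request:
arm_command([
  [[60, -0.5, -1.4, 6, 0, 0, 0], [60, 0, 0, 9, 0, 0, 0], [60, 0, 0, 7, 0, 0, 0], [60, 0, 0, 4, 0, 0, 0], [60, 0, 0, 2, 0, 0, 0], [60, 0, 0, 0.5, 0, 0, 0], [60, 0, 0, 0, 0, 0, 0], [60, 0, 0, 0, 0, 0, 0]],
])

```text
t: 13.35
ee_pos: [0.5129, 0.2624, 0.0855]
ee_rot: [2.075, 2.087, 0.273]
wrist_force: [-0.1, -0.3, -0.7]
finger_gap: 0.0632
finger_force: 30.0
```

Request:
arm_command([
  [[60, 0, 0, 0.5, 0, 0, 0], [60, 0, 0, 0.5, 0, 0, 0], [60, 0, 0, 0, 0, 0, 0]],
])

```text
t: 13.65
ee_pos: [0.513, 0.2623, 0.0843]
ee_rot: [2.075, 2.087, 0.272]
wrist_force: [0.4, 0.0, -1.8]
finger_gap: 0.0636
finger_force: 30.0
```

Request:
arm_command([
  [[60, 0, 0, 0.5, 0, 0, 0], [60, 0, 0, 0.5, 0, 0, 0], [60, 0, 0, 0, 0, 0, 0], [60, 0, 0, 0, 0, 0, 0]],
])

```text
t: 14.05
ee_pos: [0.5131, 0.2623, 0.0841]
ee_rot: [2.075, 2.087, 0.272]
wrist_force: [-5.9, -0.3, 11.0]
finger_gap: 0.0634
finger_force: 30.0
```

Request:
arm_command([
  [[60, 0, 0, -0.4, 0, 0, 0], [60, 0, 0, 0, 0, 0, 0], [66, 0, 0, 0, 0, 0, 0], [70, 0, 0, 0, 0, 0, 0], [72, 0, 0, 0, 0, 0, 0], [72, 0, 0, -0.5, 0, 0, 0], [72, 0, 0, -1, 0, 0, 0], [72, 0, 0, -3, 0, 0, 0], [74, 0, 0, -6, 0, 0, 0], [74, 0, 0, -12, 0, 0, 0], [74, 0, 0, -25, 0, 0, 0], [74, 0, 0, -40, 0, 0, 0], [74, 0, 0, -45, 0, 0, 0], [74, 0, 0, -30, 0, 0, 0], [74, 0, 0, -15, 0, 0, 0]],
])

```text
t: 15.55
ee_pos: [0.4671, 0.2629, 0.2593]
ee_rot: [2.074, 2.086, 0.279]
wrist_force: [1.0, -0.9, -0.5]
finger_gap: 0.0738
finger_force: 0.0
```

Run:
```python
from h import *
print(bot.observe()['ee_pos'])
plan([.5785,-.322,.18],Rt(-6))
```

```text
[0.46709966 0.26288145 0.25929413]
shift mm [-585.5   83.3  104.8] turn deg [ 11.45 -12.81  95.71] shift if turned first [171.9 570.   79.3]
```

Request:
arm_command([
  [[74, 0, 0, 0, 5, 0, 0], [74, 0, 0, 0, 7, 0, 0], [74, -10, 0, 0, 3.4, 0, 0], [74, -25, 4, 0, 0, 0, 0], [74, -45, 9, 0, 0, 0, 0], [74, -48, 9, 0, 0, 0, 0], [74, -48, 9, 0, 0, 0, 0], [80, -48, 9, 0, 0, 0, 0], [93, -48, 9, 0, 0, 0, 0], [93, -48, 9, 0, 0, 0, 0], [93, -48, 9, 0, 0, 0, 0], [93, -48, 9, 0, 0, 0, 0], [93, -48, 9, 0, 0, 0, 0], [93, -48, 9, 0, 0, 0, 0], [93, -40, 9, 0, 0, 0, 0], [93, -23, 5, 0, 0, 0, 0], [93, -10, 2, 0, 0, 0, 0], [93, 0, 0, 0, 0, 0, 6], [93, 0, 0, 0, 0, 0, 8.5], [93, 0, 0, 0, 0, 0, 8.5]],
])

```text
t: 17.55
ee_pos: [0.5804, -0.3208, 0.2565]
ee_rot: [-2.618, -1.733, 0.011]
wrist_force: [-0.3, 0.1, -0.4]
finger_gap: 0.0927
finger_force: 0.0
```

Request:
arm_command([
  [[93, 0, 0, 0, 0, 0, 8.5], [93, 0, 0, 0, 0, 0, 8.5], [93, 0, 0, 0, 0, 0, 8.5], [93, 0, 0, 0, 0, 0, 8.5], [93, 0, 0, 0, 0, 0, 8.5], [93, 0, 0, 0, 0, 0, 8.5], [93, 0, 0, 0, 0, 0, 8.5], [93, 0, 0, 0, 0, 0, 8.5], [93, 0, 0, 0, 0, 0, 5.2], [93, 0, 0, 0, 0, 0, 0], [93, 0, 0, 0, 0, 0, 0]],
])

```text
t: 18.65
ee_pos: [0.5805, -0.3212, 0.2563]
ee_rot: [3.135, -0.156, -0.01]
wrist_force: [0.5, 0.4, -0.3]
finger_gap: 0.093
finger_force: 0.0
```

Run:
```python
from h import *
plan([.5776,-.322,.011],Rt(-6.2))
c=shot('top','top4'); s=shot('scene','scene4')
b=lambda c,x0,y0,x1,y1,f:cv2.resize(cv2.cvtColor(c['color'][y0:y1,x0:x1],cv2.COLOR_RGB2BGR),None,fx=f,fy=f,interpolation=cv2.INTER_CUBIC)
cv2.imwrite('pics/a4.png',np.hstack([b(c,45,150,165,260,3.3),b(s,285,215,405,325,3.3)]))
a=c['color'].astype(int)
w=a[...,0]-a[...,2]
E=[]
for u in range(75,138,3):
    col=w[186:206,u].astype(float); k=np.argmin(np.diff(col)); 
    hi,lo=col[:k-1].mean(),col[k+2:].mean(); E.append((u,186+np.interp(-(hi+lo)/2,-col[k-2:k+4],np.arange(k-2,k+4))))
E=np.array(E); f=np.polyfit(E[:,0],E[:,1],1); r=E[:,1]-np.polyval(f,E[:,0]); g=abs(r)<.6; f=np.polyfit(E[g,0],E[g,1],1); print('edge fit',f,r.round(1))
for u in(75,137): print(onz(c,u,np.polyval(f,u),.0818+.007*.966), 'line',onz(c,u,-.02576*u+199.573,.0818))
```

```text
shift mm [ -1.2   0.4 245.3] turn deg [0.17 0.36 0.52] shift if turned first [ -2.8   1.1 245.3]
edge fit [-3.71422062e-02  2.01279223e+02] [-0.1  0.   0.1  0.2 -0.1 -0.  -0.1 -0.1  0.1 -0.  -0.   0.   0.1  0.2
 -0.  -0.  -0.1 -0.1  0.  -0.1  0.1]
[0.54370976 0.33379086 0.088562  ] line [0.54659781 0.33677533 0.0818    ]
[0.54604679 0.19743899 0.088562  ] line [0.5473598  0.19939654 0.0818    ]
```

View pics/a4.png

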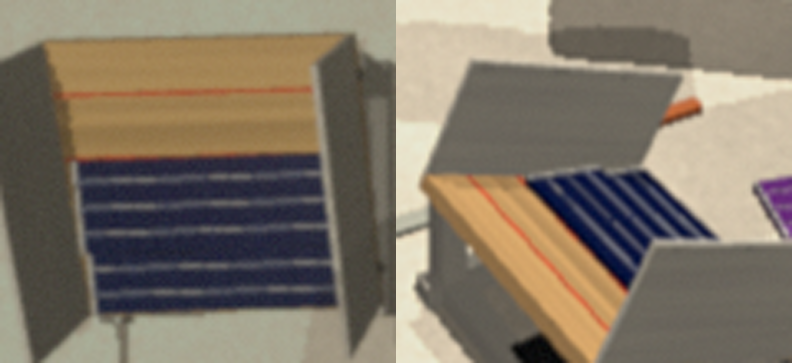

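The cell lies on line 2 (edge within 0.5 mm, 0.01 rad), central between the reflectors. Now the blank.

Request:
arm_command([
  [[93, -1.2, 0.4, 15, 0.2, 0.4, 0.5], [93, 0, 0, 35, 0, 0, 0], [93, 0, 0, 45, 0, 0, 0], [93, 0, 0, 48, 0, 0, 0], [93, 0, 0, 45, 0, 0, 0], [93, 0, 0, 32, 0, 0, 0], [93, 0, 0, 17, 0, 0, 0], [93, 0, 0, 7, 0, 0, 0], [93, 0, 0, 1, 0, 0, 0], [93, 0, 0, 0, 0, 0, 0], [60, 0, 0, 0, 0, 0, 0], [60, 0, 0, 0, 0, 0, 0], [60, 0, 0, 0, 0, 0, 0], [60, 0, 0, 0, 0, 0, 0], [60, 0, 0, 0, 0, 0, 0], [60, 0, 0, 0, 0, 0, 0]],
])

```text
t: 20.35
ee_pos: [0.5793, -0.3223, 0.0111]
ee_rot: [-3.137, 0.175, -0.001]
wrist_force: [0.4, -1.0, 4.0]
finger_gap: 0.0632
finger_force: 30.0
```

Request:
arm_command([
  [[60, 0, 0, -5, 0, 0, 0], [60, 0, 0, -15, 0, 0, 0], [60, 0, 0, -35, 0, 0, 0], [60, 0, 0, -45, 0, 0, 0], [60, 0, 0, -48, 0, 0, 0], [60, 0, 0, -45, 0, 0, -3], [60, 0, 0, -35, 0, 0, -8.5], [60, 0, 0, -18, 0, 0, -8.5], [60, 0, 0, -5, 0, 0, -8.5], [60, 0, 0, 0, 0, 0, -8.5], [60, 0, 0, 0, 0, 0, -8.5], [60, 0, 0, 0, 0, 0, -8.5], [60, 0, 0, 0, 0, 0, -8.5], [60, 0, 0, 0, 0, 0, -8.5], [60, 0, 0, 0, 0, 0, -8.5], [60, 0, 0, 0, 0, 0, -8.5], [60, 0, 0, 0, 0, 0, -8.5], [60, 0, 0, 0, 0, 0, 0]],
])

```text
t: 22.15
ee_pos: [0.5789, -0.3221, 0.2627]
ee_rot: [2.216, 2.226, 0.001]
wrist_force: [-0.2, -0.4, -1.6]
finger_gap: 0.0636
finger_force: 30.0
```

Request:
arm_command([
  [[60, 10, -1, 0, 0, 0, 0], [60, 25, -3, 0, 0, 0, 0], [60, 40, -4, 0, 0, 0, 0], [60, 48, -5, 0, 0, 0, 0], [60, 48, -5, 0, 0, 0, 0], [60, 48, -5, 0, 0, 0, 0], [60, 48, -5, 0, 0, 0, 0], [60, 48, -5, 0, 0, 0, 0], [60, 48, -5, 0, 0, 0, 0], [60, 48, -5, 0, 0, 0, 0], [60, 48, -5, 0, 0, 0, 0], [60, 45, -5, 0, 0, 0, 0], [60, 40, -5, 0, 0, 0, 0], [60, 27, -4, 0, 0, 0, 0], [60, 14, -2, 0, -4, 0, 0], [60, 0, 0, 0, -4, 0, 0], [60, 0, 0, 0, -4, 0, 0], [60, 0, 0, 0, -3, 0, 0], [60, 0, 0, 0, 0, 0, 0], [60, 0, 0, 0, 0, 0, 0]],
])

```text
t: 24.15
ee_pos: [0.5135, 0.2629, 0.2624]
ee_rot: [2.083, 2.083, 0.275]
wrist_force: [-0.7, -0.3, -2.2]
finger_gap: 0.0633
finger_force: 30.0
```

Run:
```python
from h import *
n=np.array([-np.sin(np.radians(15)),0,np.cos(np.radians(15))])
t3=np.array([.5877,.2628,.0999])-.032*np.array([np.cos(np.radians(15)),0,np.sin(np.radians(15))])+n*.011; print(t3)
plan(t3+n*.03,Rt(90.35,15)); print(bot.observe()['ee_pos'],bot.observe()['finger_gap'])
```

```text
[0.55394336 0.2628     0.10224297]
shift mm [ -0.2  -2.3 135.2] turn deg [-0.04 -0.08 -0.35] shift if turned first [ -0.   -2.4 135.2]
[0.51350619 0.26285876 0.26241125] 0.06331558681073285
```

Request:
arm_command([
  [[60, 0, -2.3, 5, 0, 0, -0.4], [60, 0, 0, 15, 0, 0, 0], [60, 0, 0, 25, 0, 0, 0], [60, 0, 0, 27, 0, 0, 0], [60, 0, 0, 25, 0, 0, 0], [60, 0, 0, 22, 0, 0, 0], [60, 0, 0, 12, 0, 0, 0], [60, 0, 0, 4.2, 0, 0, 0], [60, 0, 0, 0, 0, 0, 0], [60, 0, 0, 0, 0, 0, 0]],
])

```text
t: 25.15
ee_pos: [0.5471, 0.2629, 0.1318]
ee_rot: [2.072, 2.09, 0.276]
wrist_force: [-0.1, -0.4, -1.5]
finger_gap: 0.0634
finger_force: 30.0
```

Run:
```python
from h import *
plan([.5539,.2628,.1022],Rt(90.35,15)); print(bot.observe()['ee_pos'])
c=shot('top','top5'); s=shot('scene','scene5')
b=lambda c,x0,y0,x1,y1,f:cv2.resize(cv2.cvtColor(c['color'][y0:y1,x0:x1],cv2.COLOR_RGB2BGR),None,fx=f,fy=f,interpolation=cv2.INTER_CUBIC)
cv2.imwrite('pics/a5.png',np.hstack([b(c,45,150,165,260,3.3),b(s,285,215,405,325,3.3)]))
```

```text
shift mm [-0.2 -1.1 30.3] turn deg [ 0.08 -0.08  0.14] shift if turned first [-0.1 -1.1 30.3]
[0.54709089 0.26293159 0.13177635]
```

View pics/a5.png

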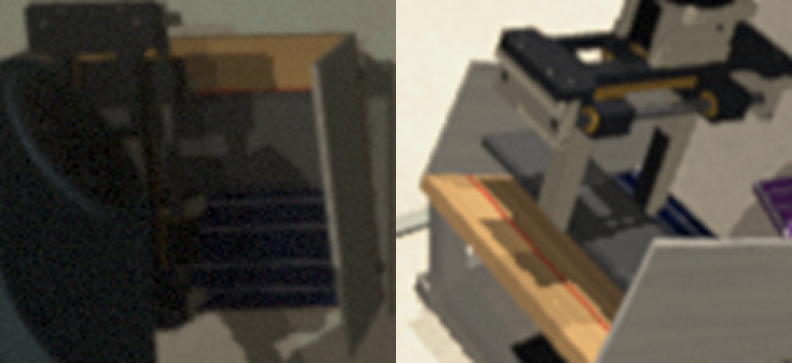

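The blank hangs over line 3, its far upper corner at scene px ≈(311.3,256.2).

Run:
```python
from h import *
s=load('scene5'); print(onz(s,311.3,256.2,.1362)) 
print(onz(s,312.3,256.2,.1362))
```

```text
[0.58157167 0.17392773 0.1362    ]
[0.57964561 0.1750177  0.1362    ]
```

Request:
arm_command([
  [[60, 1, -1.1, 6, 0, 0, 0], [60, 0, 0, 9, 0, 0, 0], [60, 0, 0, 7, 0, 0, 0], [60, 0, 0, 4, 0, 0, 0], [60, 0, 0, 2, 0, 0, 0], [60, 0, 0, 0.5, 0, 0, 0], [60, 0, 0, 0.5, 0, 0, 0], [60, 0, 0, 0, 0, 0, 0], [60, 0, 0, 0, 0, 0, 0]],
])

```text
t: 26.15
ee_pos: [0.5533, 0.2638, 0.1028]
ee_rot: [2.072, 2.091, 0.275]
wrist_force: [-0.4, 0.6, -1.5]
finger_gap: 0.0632
finger_force: 30.0
```

Request:
arm_command([
  [[60, 0, 0, 0.5, 0, 0, 0], [60, 0, 0, 0.5, 0, 0, 0], [60, 0, 0, 0, 0, 0, 0], [60, 0, 0, 0, 0, 0, 0]],
])

```text
t: 26.55
ee_pos: [0.5535, 0.2638, 0.1021]
ee_rot: [2.072, 2.09, 0.274]
wrist_force: [-3.1, 0.2, 5.4]
finger_gap: 0.0632
finger_force: 30.0
```

Light contact (6 N) at the expected height. Release and withdraw.

Request:
arm_command([
  [[60, 0, 0, -0.1, 0, 0, 0], [66, 0, 0, 0, 0, 0, 0], [70, 0, 0, 0, 0, 0, 0], [72, 0, 0, 0, 0, 0, 0], [72, 0, 0, -0.5, 0, 0, 0], [72, 0, 0, -1, 0, 0, 0], [72, 0, 0, -3, 0, 0, 0], [74, 0, 0, -6, 0, 0, 0], [74, 0, 0, -12, 0, 0, 0], [74, 0, 0, -25, 0, 0, 0], [74, 0, 0, -40, 0, 0, 0], [74, 0, 0, -40, 0, 0, 0], [74, 0, 0, -20, 5, 0, 0], [74, 0, 0, 0, 5, 0, 0], [74, 0, 0, 0, 5, 0, 0], [60, 0, 0, 0, 0, 0, 0]],
])

```text
t: 28.15
ee_pos: [0.5161, 0.2635, 0.245]
ee_rot: [2.212, 2.23, -0.001]
wrist_force: [-0.1, -0.1, -0.3]
finger_gap: 0.0691
finger_force: 0.0
```

Run:
```python
from h import *
print(bot.observe()['ee_pos']); plan([.376,-.289,.16],Rt(90))
```

```text
[0.51610243 0.26348657 0.24495858]
shift mm [-551.3 -144.5   85.3] turn deg [0.01 0.04 0.46] shift if turned first [-552.5 -140.1   85. ]
```

Request:
arm_command([
  [[60, -10, -3, 0, 0, 0, 0], [60, -25, -7, 0, 0, 0, 0], [60, -40, -10, 0, 0, 0, 0], [60, -46, -12, 0, 0, 0, 0], [60, -46, -12, 0, 0, 0, 0], [60, -46, -12, 0, 0, 0, 0], [60, -46, -12, 0, 0, 0, 0], [60, -46, -12, 0, 0, 0, 0], [60, -46, -12, 0, 0, 0, 0], [60, -46, -12, 0, 0, 0, 0], [60, -46, -12, 0, 0, 0, 0], [60, -43, -12, 10, 0, 0, 0], [60, -35, -10, 20, 0, 0, 0], [60, -20, -5, 25, 0, 0, 0], [60, -10, -1.5, 20, 0, 0, 0], [60, 0, 0, 10, 0, 0, 0], [60, 0, 0, 0, 0, 0, 0], [60, 0, 0, 0, 0, 0, 0]],
])

```text
t: 29.95
ee_pos: [0.3757, -0.2881, 0.1607]
ee_rot: [2.209, 2.23, -0.001]
wrist_force: [-0.3, 0.6, 0.7]
finger_gap: 0.0598
finger_force: 0.0
```

Run:
```python
from h import *
plan([.376,-.289,.079+.002],Rt(90))
c=shot('top','top6'); s=shot('scene','scene6')
b=lambda c,x0,y0,x1,y1,f:cv2.resize(cv2.cvtColor(c['color'][y0:y1,x0:x1],cv2.COLOR_RGB2BGR),None,fx=f,fy=f,interpolation=cv2.INTER_CUBIC)
cv2.imwrite('pics/a6.png',np.hstack([b(c,45,150,165,260,3.3),b(s,260,130,340,203,5)[:363]]))
a=c['color'].astype(int); w=a[...,0]-a[...,2]; E=[]
for u in range(75,135,3):
    col=w[168:188,u].astype(float); k=np.argmin(np.diff(col)); hi,lo=col[:k-1].mean(),col[k+2:].mean()
    E.append((u,168+np.interp(-(hi+lo)/2,-col[k-2:k+4],np.arange(k-2,k+4))))
E=np.array(E); f=np.polyfit(E[:,0],E[:,1],1); print(f,(E[:,1]-np.polyval(f,E[:,0])).round(1))
for u in(75,135): print(onz(c,u,np.polyval(f,u),.0999+.0068), 'line',onz(c,u,-.02464*u+180.03,.0999))
```

```text
shift mm [-0.7  0.2 79.7] turn deg [0.06 0.13 0.55] shift if turned first [-0.9  0.3 79.7]
[-3.57265815e-02  1.81798023e+02] [ 0.  -0.  -0.1  0.1 -0.1  0.  -0.  -0.   0.   0.1  0.  -0.2  0.   0.
 -0.1  0.2  0.   0.  -0.  -0. ]
[0.58392523 0.32694687 0.1067    ] line [0.58730463 0.32995962 0.0999    ]
[0.58617388 0.19693523 0.1067    ] line [0.58808512 0.19894159 0.0999    ]
```

View pics/a6.png

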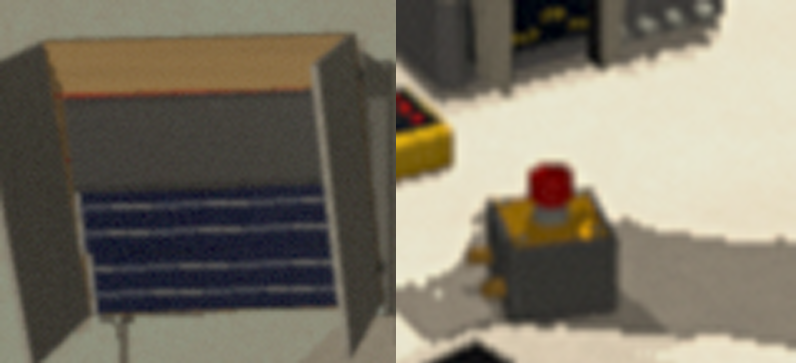

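Both slats lie on their lines with no skew to speak of, and the knob is in. Grip the head and pull.

Request:
arm_command([
  [[60, -0.7, 0.2, 15, 0, 0, 0], [60, 0, 0, 25, 0, 0, 0], [60, 0, 0, 22, 0, 0, 0], [60, 0, 0, 12, 0, 0, 0], [60, 0, 0, 5, 0, 0, 0], [60, 0, 0, 0.7, 0, 0, 0], [20, 0, 0, 0, 0, 0, 0], [20, 0, 0, 0, 0, 0, 0], [20, 0, 0, 0, 0, 0, 0], [20, 0, 0, 0, 0, 0, 0], [20, 0, 0, 0, 0, 0, 0], [20, 0, 0, 0, 0, 0, 0]],
])

```text
t: 31.25
ee_pos: [0.3751, -0.2896, 0.0804]
ee_rot: [2.211, 2.232, -0.003]
wrist_force: [-7.0, -1.4, 5.6]
finger_gap: 0.0292
finger_force: 30.0
```

Request:
arm_command([
  [[20, 0, 0, -2, 0, 0, 0], [20, 0, 0, -3, 0, 0, 0], [20, 0, 0, -3, 0, 0, 0], [20, 0, 0, -3, 0, 0, 0], [20, 0, 0, -2.5, 0, 0, 0], [20, 0, 0, -1, 0, 0, 0], [20, 0, 0, 0, 0, 0, 0], [20, 0, 0, 0, 0, 0, 0]],
])

```text
t: 32.05
ee_pos: [0.375, -0.2896, 0.0944]
ee_rot: [-2.211, -2.231, 0.003]
wrist_force: [-4.8, -3.3, -3.2]
finger_gap: 0.0295
finger_force: 30.0
```

Request:
arm_command([
  [[20, 0, 0, -0.7, 0, 0, 0], [20, 0, 0, -0.5, 0, 0, 0], [20, 0, 0, 0, 0, 0, 0], [20, 0, 0, 0, 0, 0, 0]],
])

```text
t: 32.45
ee_pos: [0.375, -0.2894, 0.0947]
ee_rot: [-2.211, -2.231, 0.003]
wrist_force: [-1.9, -6.4, -16.5]
finger_gap: 0.0291
finger_force: 30.0
```

At the stop (16 N). Release and back off.

Request:
arm_command([
  [[20, 0, 0, 0.5, 0, 0, 0], [45, 0, 0, 0, 0, 0, 0], [60, 0, 0, 0, 0, 0, 0], [60, 0, 0, 0, 0, 0, 0], [60, 0, 0, -10, 0, 0, 0], [60, 0, 0, -30, 0, 0, 0], [60, 0, 0, -40, 0, 0, 0], [60, 0, 0, -30, 0, 0, 0], [60, 0, 0, -10, 0, 0, 0], [60, 0, 0, 0, 0, 0, 0], [60, 0, 0, 0, 0, 0, 0]],
])

```text
t: 33.55
ee_pos: [0.3754, -0.289, 0.2144]
ee_rot: [-2.212, -2.231, 0.001]
wrist_force: [0.2, 0.4, -0.1]
finger_gap: 0.06
finger_force: 0.0
```

Run:
```python
from h import *
s=shot('scene','scene7'); a=cv2.cvtColor(s['color'],cv2.COLOR_RGB2HSV); 
for k in('scene0','scene6','scene7'):
    h=cv2.cvtColor(load(k)['color'],cv2.COLOR_RGB2HSV)[150:195,270:310]; m=cv2.inRange(h,(0,150,60),(6,255,255)); p=np.argwhere(m); print(k,len(p),p.mean(0)+[150,270])
d=np.abs(load('scene6')['color'][215:325,285:405].astype(int)-s['color'][215:325,285:405]); print('rig change',d.mean())
print(bot.observe()['finger_gap'],bot.observe()['ee_pos'])
```

```text
scene0 56 [162.39285714 290.53571429]
scene6 54 [167.         290.44444444]
scene7 53 [162.64150943 290.35849057]
rig change 3.1406565656565655
0.0600380295168764 [ 0.37526312 -0.2888836   0.21404311]
```

```bash
python3 -c "
from rig import bot
print(bot.job_done())"
```

```text
the job is handed in; nothing more can be done
None
```

I handed the job in at about 34 s, and no verdict came back: the knob went in first, by camera both slats lie within about 1 mm of their red lines, centred by eye between the reflectors and released, and the knob was then pulled out to its stop.

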